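Open the spring lid of the wide charging box

TASK

Two battery charging boxes stand on the bench; open the wider one so that its cells can be changed. Press down the release tab at its front with closed fingertips until the lid springs part-way up, take the finger off the tab, then push the lid over backwards until it lies fully open against its stop. Do not force the tab or the lid, leave the narrower box shut, and do not pick up or shift any of the loose things lying around.

Things in the scene. Friction and masses are not known exactly. Their poses are not given: they have to be found in the camera images.
- wide_box: The wider charging box, fixed to the bench: grey, 110 (x) x 124 (y) x 60 mm, closed by a flat lid 6 mm thick, its top 66 mm above the bench. Origin: centre of its underside, on the bench. Its -x axis points out of its front (towards the robot, give or take the yaw), z up. Release tab at the middle of the front, lid hinge along the rear top edge.
- wide_box_tab_top (a point): Pressing point on top of the wider box's tab, 92 mm in front of the box's origin, 51 mm above the bench at rest; moves with it. The tab is a ridged plate 40 mm wide (y), 67 to 110 mm in front of the origin. At its rear a latch hook, 28 mm wide, rises to 68 mm and tips 8 mm forward as the tab goes down: keep the whole finger over 77 mm in front of the origin.
- wide_box_tab (a joint): Tilt of the wider box's tab (rad): 0 at rest, grows as it is pressed down, stop at 0.36. Level pivot 60 mm in front of the box's origin, 44 mm above the bench. The lid is let go at about 0.23 (7.5 mm down at the pressing point, 3.3 N); the stop is 11.5 mm down (4.5 N). A spring returns it.
- wide_box_lid (a joint): Angle of the wider box's lid (rad): 0 shut and latched, 1.57 upright, stop at 1.95 (leaning back). Once released, a spring lifts it in about a second to 0.9 and no further. From there it must be pushed (under 1 N at the edge); let go before upright it sinks back to 0.9; past about 1.65 it falls gently to the stop by its own weight and stays.
- wide_box_hinge (a point): Middle of the lid's hinge line on the wider box: 55 mm behind the origin of the box, 62 mm above the bench. The hinge line runs along the box's y. Fixed.
- wide_box_lid_edge (a point): Middle of the lid's free front edge, wider box, 110 mm from the hinge; moves with the lid: 63 mm above the bench when shut, 149 mm up and 14 mm in front of the box's origin when sprung up, 172 mm when upright. An upright finger, tip 30 mm below the sprung-up edge, can push it over by moving level along the box's +x from in front of the edge to the hinge or just past.
- narrow_box: The narrower charging box, fixed to the bench, to be left shut: the same shape and materials but 76 mm wide (y), 110 mm deep, lid top at 66 mm. Origin: centre of its underside; -x points out of its front.
- narrow_box_lid (a joint): Opening angle of the narrower box's lid (rad), made like the other; 0 is shut. It must stay shut.
- pipe_fitting: Loose iron pipe tee, 55x64x38 mm, origin under its centre, on the bench in front of and between the boxes. Leave alone.
- black_tape: Loose roll of black tape, 62x62x20 mm, origin under its centre, on the bench in front of the right-hand box. Leave alone.
- rusty_bolt: Loose rusty bolt, 27x97x24 mm, origin under its centre, on the bench in front of the left-hand box. Leave alone.
- dropper_bottle: Loose dropper bottle, 33x34x102 mm, standing, origin under its centre, behind and between the boxes. Leave alone.

How it is judged:
By the outcome, as a careful person would: the job done as asked, in the order asked, and still so for the second after the job is handed in, with the robot touching nothing.
It also fails if it takes over 40 s, if anything falls off the work surface, if the arm or the gripper's body presses on something with over 40 N, if the wrist force passes 120 N, or if a joint passes its speed limit or range.

ROBOT

A 7-joint arm with a two-finger parallel gripper is mounted at the origin on a cart in front of the work surface, level with it; the furniture and walls round the work are solid. World frame = base frame: x ahead of the robot, y to its left, z up, the work surface at z = 0. Lengths are in m, angles in rad, forces in N, time in s.
With the tool pointing down it reaches from about 0.35 to 0.9 m from the base axis. Payload 8.1 kg.
Tool frame: the origin (TCP) lies on the centre line of the jaws, within the pads' length; the fingertips stand 19 mm ahead of it and the grasp point (between the pads) is the TCP (arm.tip_reach is the distance from the TCP to the fingertips, in m); z points along the fingers, y is the line along which they close (so a half turn about z gives the same grasp; the last joint's range is limited). The gripper opens to 92 mm and grips with 3 to 60 N. Pads are 19 mm wide; open, the fingers measure 130 mm over their backs; the gripper's body (75 mm by 190 mm) begins 47 mm behind the grasp point.
Start: joints at [1.234, 0.434, 0.025, 1.573, -0.012, 1.134, -0.075], TCP at [0.145, -0.608, 0.246] pointing down, gripper open.
Joint ranges: [-2.62, 2.62], [-0.44, 2.09], [-1.27, 1.32], [0.08, 2.57], [-1.32, 4.46], [0.12, 2], [-2.74, 2.74]. Speed limits (rad/s): [2.22, 2.22, 3.01, 3.01, 3.14, 3.14, 3.14].

INTERFACE

Orientations are given as a rotation vector (axis times angle).
In Python, from cell import arm gives the robot as it stands.
- The arm moves only by the tool arm_command, never from a script. Its argument "targets" is a list that holds one entry, the list of rows, each a list of 6 numbers: the shift along the tool's x, y, z in m, then the turn, a rotation vector about the tool's x, y, z in rad. A call has 1 to 10 rows; each row shifts and turns the commanded pose from where the row before left it, along the tool's axes as they then stand; what a row does not reach is not made up. A row lasts 1/8 s, in which the tool goes at most 62.5 mm and 10.7 degrees, less where a joint would pass 70% of its speed; a pose out of reach is approached as far as the arm can. A call with a gripper value outside its range is refused whole. "jaw" is the finger opening in m, from 0 to 0.0918, set as the call begins (left out, the last holds). The fingers move at their own pace and stop on an object; "newtons" is the grip in N (left out, the last holds). Time passes only in rows, so rows that do not move let the fingers close. It gives the time, the measured TCP pose, the force, the opening and the grip force at its end, in the units of the state.
- arm.observe(): the state, without advancing time (a new reading comes with each control period).
- arm.get_image(name): name is "scene" or "top" or "wrist"; returns a dict with "pixels" (480x640x3 uint8, red, green, blue), "z_map" (480x640 float32, m along the optical axis (not along the pixel's ray), 0 where there is no reading), "fx", "fy", "cx", "cy" (pixels), "xyz" and "rotation" of the camera in the world; the wrist camera has in their place "T_tool_cam" (4x4, takes a point from camera to tool coordinates, whose origin is the TCP and whose axes are the flange's). Camera axes: x right, y down, z forward; pixel columns grow to the right and rows downward; lengths in m; the calibration is good to about 2 mm. A picture is of the moment at which its call begins: read the wrist's pose just before it.
- arm.sign_off(): hands the job in; it is judged then, once.
The state is a dict: "clock": time; "joints": joint angles; "dq": joint speeds; "joint_efforts": joint torques, N m; "position": TCP position; "ee_rot": TCP orientation; "force": force on the tool from outside, world axes, zero at the start; "ft_torque": the same for the moment, N m; "width": opening from 0.0 (shut) to 1.0 (fully open); "gripper_force": force on a finger pad.
Only numpy, scipy, OpenCV 4.12 (cv2) and the standard library are available. Lean on these libraries where they do the work, as an engineer would, in place of code of your own. Each camera call takes 0.05 s, during which the arm holds its last target. There are 200 camera calls.

## Working session

There is one attempt and no reset: what is moved stays moved. The work goes in short steps, Python scripts to look and compute and a tool call to move; the robot and the scene stay as the last step left them, time stands still between calls to the robot, and variables do not carry over. Pictures are saved under pics/ and viewed, at most 10 in all, crops included, and the job is handed in when it is done.

Besides the shell and the picture viewer there is one more tool, called after "Emit:" as a command line: name --argument value ..., lists and objects as JSON in quotes. arm_command: Moves the arm, as the interface text tells. Its arguments: {"type":"object","properties":{"targets":{"type":"array","items":{"type":"array","items":{"type":"array","items":{"type":"number"}}}},"jaw":{"type":"number"},"newtons":{"type":"number"}},"required":["targets"]}

```bash
ls; mkdir -p pics; cat > h.py <<'E'
import numpy as np, cv2
from cell import arm
from scipy.spatial.transform import Rotation as R
def cloud(im):
    z=im['z_map']; v,u=np.mgrid[:480,:640]
    p=np.stack([(u-im['cx'])/im['fx']*z,(v-im['cy'])/im['fy']*z,z],-1)
    Rm=np.array(im['rotation'])
    if Rm.shape!=(3,3): Rm=R.from_rotvec(Rm.ravel()).as_matrix()
    w=p@Rm.T+np.array(im['xyz']); w[z==0]=np.nan
    return w
def save(im,n): cv2.imwrite('pics/'+n,im['pixels'][:,:,::-1])
E
python3 - <<'E'
from h import *
s=arm.observe(); print(s['position'],s['ee_rot'],s['clock'],arm.tip_reach)
for n in('top','scene'):
    im=arm.get_image(n); save(im,n+'.png'); np.savez('pics/'+n,**im); print(n,im['xyz'],im['rotation'],im['fx'])
    w=cloud(im); print(np.nanpercentile(w[...,2],[1,25,50,75,99]))
E
```

```text
pics
[ 0.14461662 -0.60753684  0.24494104] [-3.11860124e+00 -3.66208995e-01  5.69998725e-04] 0.0 0.019
top [0.4311544  0.02082972 0.9098211 ] [-2.13639005  2.13896382 -0.13043866] 479.97604795820877
[-7.16191816e-01 -4.15650897e-03 -5.57237193e-04  2.91875197e-02
  3.15080705e-01]
scene [-0.04819978  0.51249661  0.52692124] [-1.02279876  2.20417297 -1.21748579] 487.338288439083
[-0.70733797 -0.00106782  0.00873979  0.09307709  0.31001896]
```

View pics/top.png

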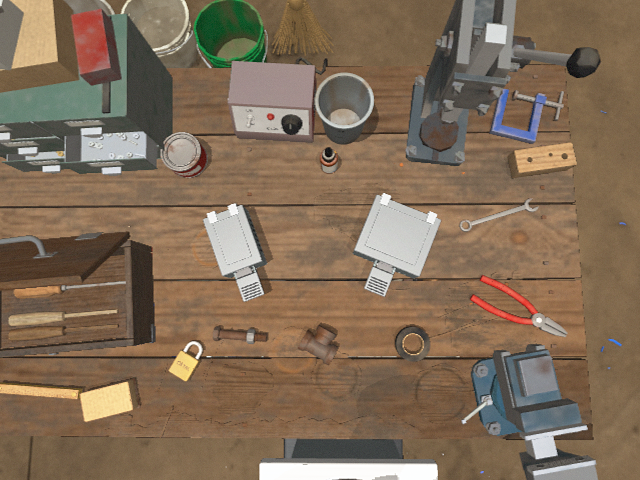

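View pics/scene.png

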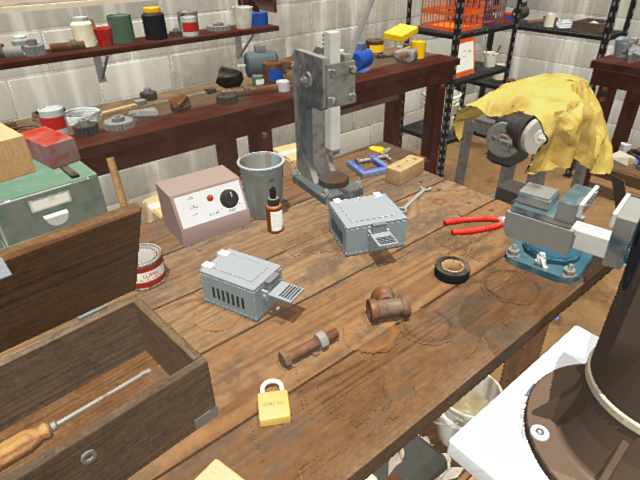

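```bash
python3 - <<'E'
from h import *
im=dict(np.load('pics/top.npz')); w=cloud(im)
for lo,hi in((.058,.074),(.040,.057),(.01,.04),(.08,.13)):
    m=((w[...,2]>lo)&(w[...,2]<hi)).astype(np.uint8)
    m=cv2.morphologyEx(m,cv2.MORPH_OPEN,np.ones((3,3)))
    n,l,st,c=cv2.connectedComponentsWithStats(m)
    for i in range(1,n):
        if st[i,4]<60: continue
        p=w[l==i]; r=cv2.minAreaRect((p[:,:2]*1000).astype(np.float32))
        print(lo,st[i],'med',np.median(p,0).round(4),'rect',np.round(r[0],1),np.round(r[1],1),round(r[2],2))
E
```

```text
0.058 [160  83   3  31  93] med [0.8134 0.3452 0.0662] rect [813.5 345.2] [63.9  2.1] 2.57
0.058 [342  91  21  12  90] med [ 0.8165 -0.0112  0.066 ] rect [813.9 -12.2] [42.2  7.1] 63.27
0.058 [326  92  15  10  64] med [0.8157 0.0241 0.0666] rect [814.2  25. ] [ 5.6 31.1] 30.86
0.058 [232 118  15   7  93] med [0.7665 0.1984 0.0651] rect [766.  197.8] [27.9  7.9] 85.82
0.058 [251 120  32   8 183] med [0.7626 0.1448 0.0656] rect [762.9 146.6] [59.4  8. ] 85.57
0.058 [300 122  13   7  68] med [0.7573 0.0741 0.0661] rect [757.9  74.1] [ 8.3 22.9] 9.15
0.058 [324 158  12   7  60] med [0.6894 0.0298 0.0614] rect [689.8  30. ] [ 9.2 21.2] 12.45
0.058 [ 355  193   86   83 4475] med [ 0.553  -0.0881  0.0666] rect [551.4 -88.7] [123.9 129.2] 67.51
0.058 [ 204  203   58   75 2775] med [0.5437 0.2026 0.0663] rect [543.  203.4] [129.3  76.4] 20.53
0.058 [137 242   6  75 251] med [0.4776 0.3668 0.066 ] rect [476.8 366.9] [131.7   3.7] 5.6
0.058 [139 318   5  26  92] med [0.3858 0.359  0.0661] rect [386.3 358.9] [43.6  2.8] 4.37
0.04 [424  95  10  11  84] med [ 0.8115 -0.155   0.0483] rect [ 813.3 -
[... 3181 characters left out ...]
0.1   4.5] [100.9 101.6] 60.12
0.08 [439 108  18  16 148] med [ 0.7482 -0.169   0.112 ] rect [ 753.5 -169.8] [33.6 16.6] 41.32
0.08 [   0  135   81   27 1119] med [0.7063 0.5246 0.1038] rect [718.1 546.9] [147.8  60.3] 78.16
0.08 [115 231  15   8  68] med [0.549  0.3748 0.12  ] rect [550.2 379.7] [26.  12.6] 75.08
0.08 [ 82 232  32   6 118] med [0.5482 0.4211 0.1202] rect [548.5 419.5] [10.5 59.7] 2.64
0.08 [   0  240  139  118 2156] med [0.3794 0.3757 0.0989] rect [443.2 476.1] [179.5 230.3] 4.87
0.08 [ 501  345   70   85 3001] med [ 0.3113 -0.2877  0.1158] rect [ 301.8 -300.8] [116.8  91.4] 9.41
0.08 [524 453  58  27 462] med [ 0.1873 -0.3117  0.0987] rect [ 189.4 -317.9] [26.8 93.9] 21.62
```

The top view shows the wide box on the right: lid centre near pixel (397,233), tab near (379,278). The narrow box is on the left near (235,240). The scene view agrees. The tee, tape and bolt lie in front, and the vise and drill press are on the right. Next I'll refine the box frame and check obstacle heights.

```bash
python3 - <<'E'
from h import *
im=dict(np.load('pics/top.npz')); w=cloud(im)
P=w.reshape(-1,3); P=P[~np.isnan(P[:,0])]
near=P[(abs(P[:,0]-.52)<.14)&(abs(P[:,1]+.08)<.12)]
lid=near[(near[:,2]>.062)&(near[:,2]<.07)]; tab=near[(near[:,2]>.045)&(near[:,2]<.056)]
for yaw in np.radians([-21.5,-22.5,-23.5]):
    c,s=np.cos(yaw),np.sin(yaw); Rz=np.array([[c,-s],[s,c]])
    L=(lid[:,:2]-[.5546,-.09])@Rz; T=(tab[:,:2]-[.5546,-.09])@Rz
    print(np.degrees(yaw),'lid x',np.percentile(L[:,0],[0,1,2,98,99,100]).round(4),'y',np.percentile(L[:,1],[0,1,2,98,99,100]).round(4),
    'tab x',np.percentile(T[:,0],[0,1,5,99,100]).round(4),'y',np.percentile(T[T[:,0]<-.075][:,1],[0,1,50,99,100]).round(4), np.median(tab[:,2]))
for n in('top','scene'):
    Q=cloud(dict(np.load(f'pics/{n}.npz'))).reshape(-1,3)
    for b in((.15,.45,-.45,-.15),(.62,.8,-.25,0),(.45,.7,-.25,-.0)):
        q=Q[(Q[:,0]>b[0])&(Q[:,0]<b[1])&(Q[:,1]>b[2])&(Q[:,1]<b[3])]; print(n,b,np.percentile(q[:,2],[99,99.9,100]).round(3), q[q[:,2]>.1][:,0].min() if (q[:,2]>.1).any() else '')
s=arm.observe(); print(R.from_rotvec(s['ee_rot']).as_matrix().round(3))
E
```

```text
-21.5 lid x [-0.0682 -0.0634 -0.0585  0.0539  0.0564  0.0618] y [-0.0627 -0.0604 -0.0592  0.0593  0.0606  0.0626] tab x [-0.1099 -0.1095 -0.1076 -0.0542 -0.0538] y [-0.0187 -0.018   0.0016  0.0212  0.0216] 0.050899462336305545
-22.5 lid x [-0.068  -0.0634 -0.0586  0.0539  0.0562  0.0611] y [-0.062  -0.0604 -0.0592  0.0593  0.0606  0.0619] tab x [-0.1099 -0.1095 -0.1076 -0.0548 -0.0545] y [-0.0201 -0.0196 -0.      0.0196  0.0198] 0.050899462336305545
-23.5 lid x [-0.0681 -0.0635 -0.0584  0.0539  0.0566  0.062 ] y [-0.0627 -0.0605 -0.0593  0.0593  0.0605  0.0626] tab x [-0.11   -0.1094 -0.1075 -0.0541 -0.0537] y [-0.0216 -0.0212 -0.0015  0.018   0.0184] 0.050899462336305545
top (0.15, 0.45, -0.45, -0.15) [0.143 0.145 0.147] 0.1607034384768971
top (0.62, 0.8, -0.25, 0) [0.487 0.489 0.49 ] 0.6457480467564279
top (0.45, 0.7, -0.25, -0.0) [0.487 0.489 0.49 ] 0.6457480467564279
scene (0.15, 0.45, -0.45, -0.15) [0.143 0.145 0.146] 0.1500500029391029
scene (0.62, 0.8, -0.25, 0) [0.4   0.418 0.42 ] 0.6858127636116865
scene (0.45, 0.7, -0.25, -0.0) [0.07  0.418 0.42 ] 0.6858127636116865
[[ 0.973  0.232 -0.   ]
 [ 0.232 -0.973  0.001]
 [-0.    -0.001 -1.   ]]
```

```bash
python3 - <<'E'
from h import *
for n in('top','scene'):
    Q=cloud(dict(np.load(f'pics/{n}.npz'))).reshape(-1,3)
    B=(Q-[.5546,-.09,0])@R.from_euler('z',-22.5,degrees=True).as_matrix()
    m=(Q[:,0]<.8)&(Q[:,0]>.5)&(abs(Q[:,1]+.12)<.15)
    for lo in np.arange(.1,.5,.05):
        q=B[m&(B[:,2]>lo)&(B[:,2]<lo+.05)]
        if len(q)>5: print(n,round(lo,2),len(q),'boxframe min x',np.percentile(q[:,0],[1,50]).round(3),'y',np.percentile(q[:,1],[1,99]).round(3), 'world xmin', Q[m&(Q[:,2]>lo)&(Q[:,2]<lo+.05)][:,0].min().round(3))
s=arm.observe(); M=R.from_rotvec(s['ee_rot']).as_matrix()
Rz=R.from_euler('z',-22.5,degrees=True).as_matrix()
tgt=np.array([.5546,-.09,0])+Rz@[-.095,0,.1]
print(tgt, M.T@(tgt+[0,0,.15]-s['position']))
E
```

```text
top 0.1 582 boxframe min x [0.122 0.194] y [-0.016  0.18 ] world xmin 0.701
top 0.15 42 boxframe min x [0.209 0.212] y [-0.017 -0.   ] world xmin 0.745
top 0.2 778 boxframe min x [0.169 0.189] y [-0.043  0.041] world xmin 0.707
top 0.25 2236 boxframe min x [0.171 0.209] y [-0.065  0.053] world xmin 0.707
top 0.3 2435 boxframe min x [0.183 0.213] y [-0.051  0.039] world xmin 0.719
top 0.35 699 boxframe min x [0.188 0.217] y [-0.061  0.013] world xmin 0.701
top 0.4 230 boxframe min x [0.157 0.174] y [-0.07  -0.059] world xmin 0.672
top 0.45 828 boxframe min x [0.132 0.14 ] y [-0.088 -0.063] world xmin 0.646
scene 0.1 711 boxframe min x [0.121 0.201] y [-0.016  0.18 ] world xmin 0.726
scene 0.15 354 boxframe min x [0.204 0.211] y [-0.016  0.015] world xmin 0.742
scene 0.2 831 boxframe min x [0.167 0.192] y [-0.042  0.042] world xmin 0.706
scene 0.25 1211 boxframe min x [0.169 0.19 ] y [-0.043  0.056] world xmin 0.706
scene 0.3 928 boxframe min x [0.181 0.211] y [-0.057  0.04 ] world xmin 0.717
scene 0.35 283 boxframe min x [0.184 0.208] y [-0.068  0.013] world xmin 0.699
scene 0.4 76 boxframe min x [0.17  0.179] y [-0.072 -0.059] world xmin 0.686
[ 0.46683144 -0.05364507  0.1       ] [ 0.44172125 -0.46428275 -0.00436435]
```

Emit:
arm_command --targets '[[[0.03, -0.031, 0, 0, 0, 0], [0.03, -0.031, 0, 0, 0, 0], [0.03, -0.031, 0, 0, 0, 0], [0.03, -0.031, 0, 0, 0, 0], [0.03, -0.031, 0, 0, 0, 0], [0.03, -0.031, 0, 0, 0, 0], [0.03, -0.031, 0, 0, 0, 0], [0.03, -0.031, 0, 0, 0, 0], [0.03, -0.031, 0, 0, 0, 0], [0.03, -0.031, 0, 0, 0, 0]]]' --jaw 0 --newtons 10

```text
clock: 1.35
position: [0.3652, -0.2357, 0.2456]
ee_rot: [3.12, 0.366, -0.0]
force: [1.0, 0.2, -0.4]
width: 0.008
gripper_force: 0.0
```

Emit:
arm_command --targets '[[[0.028, -0.031, 0, 0, 0, 0], [0.028, -0.031, 0, 0, 0, 0], [0.028, -0.031, 0, 0, 0, 0], [0.028, -0.031, 0, 0, 0, 0], [0.029, -0.029, 0, 0, 0, 0], [0, 0, 0, 0, 0, 0.157], [0, 0, 0, 0, 0, 0.157], [0, 0, 0, 0, 0, 0.157], [0, 0, 0, 0, 0, 0.156], [0, 0, 0, 0, 0, 0]]]'

```text
clock: 2.6
position: [0.4663, -0.0554, 0.2455]
ee_rot: [3.081, -0.612, -0.001]
force: [-0.4, 0.6, 0.5]
width: 0.01
gripper_force: 0.0
```

```bash
cat >> h.py <<'E'
Rz=R.from_euler('z',-22.5,degrees=True).as_matrix(); O=np.array([.5546,-.09,0])
def st():
    s=arm.observe(); M=R.from_rotvec(s['ee_rot']).as_matrix()
    print('t',s['clock'],'box frame TCP',((s['position']-O)@Rz).round(4),'tool x yaw',np.degrees(np.arctan2(M[1,0],M[0,0])).round(2),'toolz',M[:,2].round(4),'F',np.round(s['force'],1),'q',np.round(s['joints'],2))
    return s,M
E
python3 - <<'E'
from h import *
s,M=st(); im=arm.get_image('wrist'); save(im,'wrist.png'); np.savez('pics/wrist',**im)
T=np.array(im['T_tool_cam']); print(T.round(3))
z=im['z_map']; v,u=np.mgrid[:480,:640]
p=np.stack([(u-im['cx'])/im['fx']*z,(v-im['cy'])/im['fy']*z,z],-1)@T[:3,:3].T+T[:3,3]
w=p@M.T+s['position']; B=(w-O)@Rz; B=B[z>0]
t=B[(B[:,2]>.045)&(B[:,2]<.056)&(abs(B[:,0]+.09)<.04)&(abs(B[:,1])<.05)]
print(len(t),t.min(0),t.max(0),np.median(t,0))
f=(p[z>0]); f=f[(f[:,2]>-.03)&(f[:,2]<.03)&(np.abs(f[:,:2]).max(1)<.1)]
if len(f): print('finger pts tool frame',f.min(0),f.max(0))
E
```

```text
t 2.6 box frame TCP [-0.0948 -0.0018  0.2455] tool x yaw -22.47 toolz [-6.e-04 -1.e-04 -1.e+00] F [-0.4  0.6  0.5] q [ 0.25  0.2  -0.29  1.92  0.07  1.03 -2.03]
[[-0.001 -0.956 -0.295  0.079]
 [ 1.    -0.001  0.     0.   ]
 [-0.001 -0.295  0.956 -0.139]
 [ 0.     0.     0.     1.   ]]
2159 [-0.11113571 -0.02021508  0.04506404] [-0.05835813  0.01981998  0.05507692] [-0.08915344 -0.00020807  0.05143615]
finger pts tool frame [-0.01162539 -0.01688003 -0.02883864] [0.01124371 0.01746676 0.01970981]
```

Emit:
arm_command --targets '[[[-0.002, -0.002, 0.03, 0, 0, 0], [0, 0, 0.03, 0, 0, 0], [0, 0, 0.03, 0, 0, 0], [0, 0, 0.03, 0, 0, 0], [0, 0, 0.03, 0, 0, 0], [0, 0, 0.018, 0, 0, 0], [0, 0, 0, 0, 0, 0], [0, 0, 0, 0, 0, 0]]]'

```text
clock: 3.65
position: [0.4659, -0.0528, 0.0783]
ee_rot: [-3.081, 0.612, -0.001]
force: [-0.8, -0.1, -0.7]
width: 0.006
gripper_force: 0.0
```

```bash
python3 - <<'E'
from h import *
st()
E
```

```text
t 3.65 box frame TCP [-0.0962  0.0004  0.0783] tool x yaw -22.45 toolz [ 7.e-04  1.e-04 -1.e+00] F [-0.8 -0.1 -0.7] q [ 0.2   0.43 -0.26  2.11  0.18  0.62 -2.15]
```

Emit:
arm_command --targets '[[[0, 0, 0.004, 0, 0, 0], [0, 0, 0.004, 0, 0, 0], [0, 0, 0.002, 0, 0, 0], [0, 0, 0.001, 0, 0, 0], [0, 0, 0.001, 0, 0, 0], [0, 0, 0, 0, 0, 0]]]'

```text
clock: 4.4
position: [0.4653, -0.0528, 0.0657]
ee_rot: [3.081, -0.614, -0.0]
force: [-2.2, 1.9, 3.6]
width: 0.004
gripper_force: 2.2
```

Emit:
arm_command --targets '[[[0, 0, 0.001, 0, 0, 0], [0, 0, 0, 0, 0, 0], [0, 0, 0.001, 0, 0, 0], [0, 0, 0, 0, 0, 0], [0, 0, 0, 0, 0, 0]]]'

```text
clock: 5.03
position: [0.4653, -0.0528, 0.0636]
ee_rot: [3.081, -0.614, -0.001]
force: [-2.2, 1.4, 4.1]
width: 0.005
gripper_force: 2.3
```

```bash
cat >> h.py <<'E'
def lid():
    im=arm.get_image('scene'); B=(cloud(im).reshape(-1,3)-O)@Rz
    q=B[(B[:,0]>-.06)&(B[:,0]<.12)&(abs(B[:,1])<.058)&(B[:,2]>.055)&(B[:,2]<.2)]
    print('lid zone z pct',np.percentile(q[:,2],[5,50,95,99]).round(3)); return im,B
E
python3 - <<'E'
from h import *
st(); im,B=lid(); save(im,'s2.png')
E
```

```text
t 5.025 box frame TCP [-0.0967  0.0002  0.0636] tool x yaw -22.53 toolz [-4.e-04  0.e+00 -1.e+00] F [-2.2  1.4  4.1] q [ 0.19  0.45 -0.25  2.12  0.2   0.59 -2.16]
lid zone z pct [0.056 0.059 0.062 0.067]
```

View pics/s2.png

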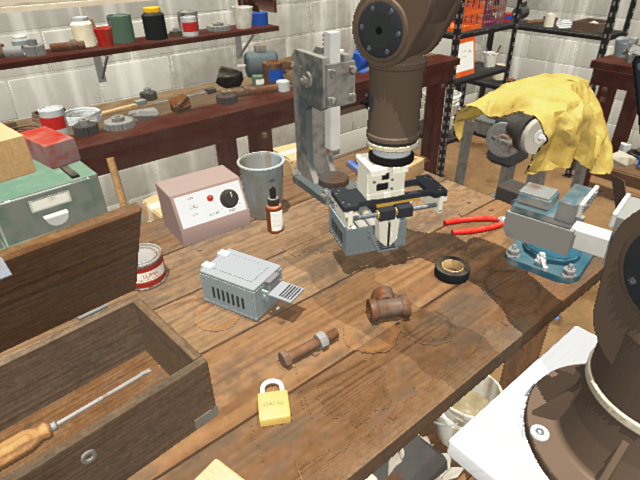

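The scene view shows the gripper at (388,200) covering the lid, so I'll judge the lid and tab angles from wrist camera depth instead.

```bash
cat >> h.py <<'E'
def wr(name=None):
    s,M=st(); im=arm.get_image('wrist'); T=np.array(im['T_tool_cam']); z=im['z_map']; v,u=np.mgrid[:480,:640]
    p=np.stack([(u-im['cx'])/im['fx']*z,(v-im['cy'])/im['fy']*z,z],-1)@T[:3,:3].T+T[:3,3]
    B=(p@M.T+s['position']-O)@Rz; B[z==0]=np.nan
    if name: save(im,name)
    for x in np.arange(-.12,.13,.01):
        q=B[(abs(B[...,0]-x)<.004)&(abs(B[...,1])<.05)&(B[...,2]>.02)]
        if len(q)>10: print(round(x,2),len(q),np.percentile(q[:,2],[5,50,95]).round(3))
    return B
E
python3 - <<'E'
from h import *
wr('w2.png')
E
```

```text
t 5.075 box frame TCP [-0.0967  0.0002  0.0637] tool x yaw -22.53 toolz [-3.e-04  0.e+00 -1.e+00] F [-2.1  1.9  3.5] q [ 0.19  0.45 -0.25  2.12  0.2   0.59 -2.16]
-0.11 56 [0.04  0.091 0.092]
-0.1 183 [0.042 0.091 0.106]
-0.09 2405 [0.044 0.058 0.084]
-0.08 1621 [0.046 0.134 0.138]
-0.07 51221 [0.123 0.147 0.154]
-0.06 14558 [0.117 0.129 0.135]
-0.05 2457 [0.024 0.048 0.061]
-0.04 466 [0.138 0.139 0.14 ]
-0.03 16417 [0.135 0.137 0.14 ]
-0.02 27379 [0.128 0.132 0.135]
-0.01 22435 [0.121 0.125 0.128]
-0.0 18069 [0.113 0.116 0.119]
```

Wrist depth shows the lid has sprung up: it slopes from z 0.137 near x=-0.03 down toward the hinge. I'll lift off, then turn the tool half a turn so the wrist camera stays clear of the drill press during the push.

Emit:
arm_command --targets '[[[0, 0, -0.01, 0, 0, 0], [0, 0, -0.02, 0, 0, 0], [0, 0, -0.04, 0, 0, 0], [0, 0, -0.04, 0, 0, 0], [0, 0, -0.03, 0, 0, 0], [0, 0, 0, 0, 0, 0]]]'

```text
clock: 5.88
position: [0.4672, -0.0532, 0.2065]
ee_rot: [-3.081, 0.615, -0.009]
force: [0.1, 0.8, -0.3]
width: 0.006
gripper_force: 0.0
```

```bash
python3 - <<'E'
from h import *
wr('w3.png')
E
```

```text
t 5.875 box frame TCP [-0.0948  0.0005  0.2065] tool x yaw -22.57 toolz [ 5.7e-03 -8.0e-04 -1.0e+00] F [ 0.1  0.8 -0.3] q [ 0.25  0.24 -0.3   1.97  0.09  0.93 -2.06]
-0.11 326 [0.05  0.051 0.053]
-0.1 692 [0.05  0.052 0.235]
-0.09 910 [0.05  0.052 0.23 ]
-0.08 619 [0.05  0.052 0.276]
-0.07 50215 [0.271 0.29  0.298]
-0.06 16896 [0.259 0.273 0.278]
-0.05 1662 [0.026 0.033 0.061]
-0.04 1319 [0.026 0.028 0.043]
-0.03 1317 [0.027 0.042 0.046]
-0.02 1455 [0.027 0.045 0.156]
-0.01 3556 [0.144 0.149 0.151]
-0.0 3128 [0.134 0.138 0.141]
0.01 2719 [0.121 0.126 0.131]
0.02 2347 [0.108 0.113 0.118]
0.03 2074 [0.096 0.1   0.105]
0.04 1823 [0.083 0.088 0.092]
0.05 1517 [0.068 0.073 0.08 ]
```

View pics/w3.png

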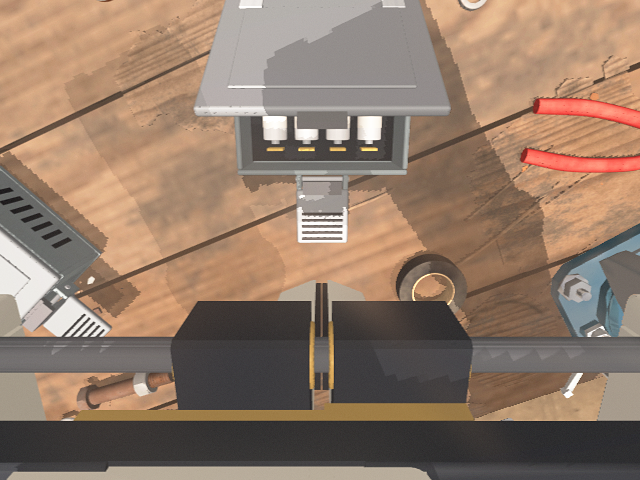

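The lid stands half open, with its free edge along row 110 from column 195 to 450. The tab at (322,222) is back at 51 mm and the finger is clear of it. Now the half turn.

Emit:
arm_command --targets '[[[0, 0, 0, 0, 0, -0.185], [0, 0, 0, 0, 0, -0.185], [0, 0, 0, 0, 0, -0.185], [0, 0, 0, 0, 0, -0.185], [0, 0, 0, 0, 0, -0.185], [0, 0, 0, 0, 0, -0.185], [0, 0, 0, 0, 0, -0.185], [0, 0, 0, 0, 0, -0.185], [0, 0, 0, 0, 0, -0.185]]]'

```text
clock: 7.05
position: [0.4648, -0.0531, 0.2027]
ee_rot: [-2.521, -1.872, 0.002]
force: [-0.7, 0.5, -0.1]
width: 0.003
gripper_force: 0.0
```

Emit:
arm_command --targets '[[[0, 0, 0, 0, 0, -0.185], [0, 0, 0, 0, 0, -0.185], [0, 0, 0, 0, 0, -0.185], [0, 0, 0, 0, 0, -0.185], [0, 0, 0, 0, 0, -0.185], [0, 0, 0, 0, 0, -0.185], [0, 0, 0, 0, 0, -0.185], [0, 0, 0, 0, 0, -0.182], [0, 0, 0, 0, 0, 0]]]'

```text
clock: 8.18
position: [0.4649, -0.0531, 0.2028]
ee_rot: [-0.615, -3.079, -0.001]
force: [0.6, 0.4, 0.3]
width: 0.004
gripper_force: 0.0
```

```bash
python3 - <<'E'
from h import *
st()
E
```

```text
t 8.175 box frame TCP [-9.700e-02 -2.000e-04  2.028e-01] tool x yaw 157.41 toolz [-1.6e-03  9.0e-04 -1.0e+00] F [0.6 0.4 0.3] q [ 0.74  0.37 -0.93  1.94  0.36  1.    0.82]
```

Emit:
arm_command --targets '[[[0, 0, 0.025, 0, 0, 0], [0, 0, 0.025, 0, 0, 0], [0, 0, 0.015, 0, 0, 0], [-0.02, 0, 0, 0, 0, 0], [-0.02, 0, 0, 0, 0, 0], [-0.015, 0, 0, 0, 0, 0], [0, 0, 0, 0, 0, 0]]]'

```text
clock: 9.05
position: [0.5169, -0.0741, 0.1386]
ee_rot: [0.616, 3.08, 0.001]
force: [0.4, 0.6, -0.2]
width: 0.004
gripper_force: 0.0
```

```bash
python3 - <<'E'
from h import *
st()
E
```

```text
t 9.05 box frame TCP [-0.0409  0.0003  0.1386] tool x yaw 157.39 toolz [ 2.e-04  4.e-04 -1.e+00] F [ 0.4  0.6 -0.2] q [ 0.65  0.53 -0.83  1.9   0.49  0.93  0.75]
```

Now a slow push.

Emit:
arm_command --targets '[[[-0.007, 0, 0, 0, 0, 0], [-0.007, 0, 0, 0, 0, 0], [-0.007, 0, 0, 0, 0, 0], [-0.007, 0, 0, 0, 0, 0], [-0.007, 0, 0, 0, 0, 0], [-0.007, 0, 0, 0, 0, 0], [-0.007, 0, 0, 0, 0, 0], [-0.007, 0, 0, 0, 0, 0], [0, 0, 0, 0, 0, 0]]]'

```text
clock: 10.18
position: [0.5686, -0.0956, 0.1386]
ee_rot: [0.614, 3.081, 0.0]
force: [0.0, -0.1, -0.7]
width: 0.004
gripper_force: 0.0
```

```bash
python3 - <<'E'
from h import *
st(); im,B=lid(); save(im,'s3.png')
E
```

```text
t 10.175 box frame TCP [1.510e-02 1.000e-04 1.386e-01] tool x yaw 157.46 toolz [ 3.e-04  1.e-04 -1.e+00] F [ 0.  -0.1 -0.7] q [ 0.62  0.6  -0.81  1.77  0.51  0.99  0.79]
lid zone z pct [0.058 0.123 0.195 0.199]
```

View pics/s3.png

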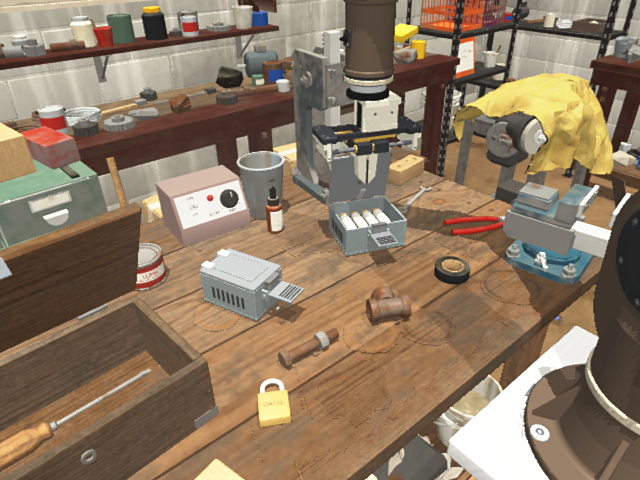

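The lid at (362,175) is almost upright ahead of the finger, and the cells are visible. I'll carry on past the hinge, then back off.

Emit:
arm_command --targets '[[[-0.007, 0, 0, 0, 0, 0], [-0.007, 0, 0, 0, 0, 0], [-0.007, 0, 0, 0, 0, 0], [-0.007, 0, 0, 0, 0, 0], [-0.007, 0, 0, 0, 0, 0], [-0.007, 0, 0, 0, 0, 0], [-0.004, 0, 0, 0, 0, 0], [0, 0, 0, 0, 0, 0]]]'

```text
clock: 11.22
position: [0.6108, -0.113, 0.1387]
ee_rot: [0.613, 3.081, 0.0]
force: [-0.3, 0.3, -0.5]
width: 0.008
gripper_force: 0.0
```

Emit:
arm_command --targets '[[[0, 0, 0, 0, 0, 0], [0, 0, 0, 0, 0, 0], [0, 0, 0, 0, 0, 0], [0, 0, 0, 0, 0, 0], [0.02, 0, 0, 0, 0, 0], [0.03, 0, 0, 0, 0, 0], [0.03, 0, -0.02, 0, 0, 0], [0.04, 0, -0.03, 0, 0, 0], [0.03, 0, -0.03, 0, 0, 0], [0, 0, 0, 0, 0, 0]]]'

```text
clock: 12.48
position: [0.4716, -0.0546, 0.2207]
ee_rot: [0.61, 3.078, -0.002]
force: [0.7, -0.5, -1.7]
width: 0.007
gripper_force: 0.0
```

```bash
python3 - <<'E'
from h import *
st(); im,B=lid(); save(im,'s4.png')
im=arm.get_image('top'); B=(cloud(im).reshape(-1,3)-O)@Rz
q=B[(B[:,0]>.05)&(B[:,0]<.13)&(abs(B[:,1])<.055)&(B[:,2]>.05)&(B[:,2]<.19)]
for x in np.arange(.05,.13,.01):
    k=q[abs(q[:,0]-x)<.005]
    if len(k)>3: print(round(x,2),len(k),np.percentile(k[:,2],[5,50,95]).round(3))
E
```

```text
t 12.475 box frame TCP [-0.0902  0.0009  0.2207] tool x yaw 157.57 toolz [ 0.0031 -0.0021 -1.    ] F [ 0.7 -0.5 -1.7] q [ 0.75  0.36 -0.94  1.91  0.34  1.04  0.84]
lid zone z pct [0.059 0.11  0.162 0.168]
0.06 116 [0.07  0.083 0.092]
0.07 224 [0.094 0.106 0.117]
0.08 355 [0.118 0.131 0.142]
0.09 486 [0.143 0.155 0.165]
0.1 130 [0.161 0.165 0.173]
```

View pics/s4.png

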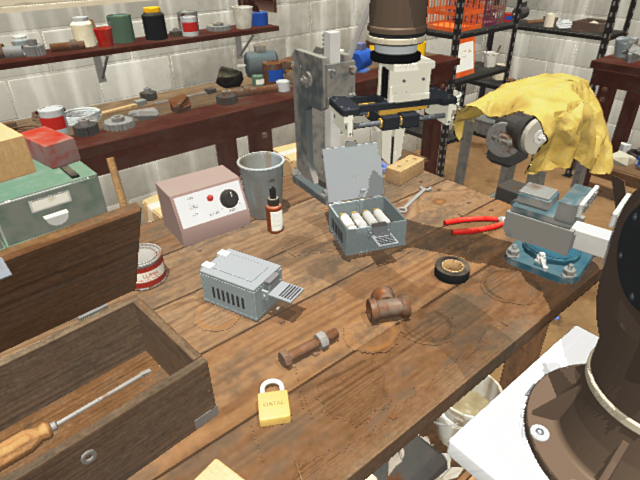

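The lid at (353,172) leans back. Its slope of 2.45 gives about 1.95 rad, which is the stop. The narrow box is shut and the loose things haven't moved. One still moment, then I'll hand in.

Emit:
arm_command --targets '[[[0, 0, 0, 0, 0, 0], [0, 0, 0, 0, 0, 0], [0, 0, 0, 0, 0, 0], [0, 0, 0, 0, 0, 0]]]'

```text
clock: 13.08
position: [0.472, -0.0555, 0.2185]
ee_rot: [-0.613, -3.081, -0.0]
force: [-0.3, -0.7, -0.2]
width: 0.003
gripper_force: 0.0
```

```bash
python3 -c "
from cell import arm
print(arm.sign_off())"
```

```text
the job is handed in; nothing more can be done
None
```

I opened the wide box and handed the job in at about 13 s: its lid measures about 1.95 rad, at the stop, the tab is back up, the narrow box is still shut, and no loose item in view looks moved.

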